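Light the specimen chamber and hold its sprung lid at the index

TASK

Swivel and tilt the inspection lamp (it has a rear handle) until it points at the latch block in the middle of the specimen chamber's front rim, right under the lid's pull, let go of it, and then lift the chamber's sprung lid by its pull until the lid lines up with the index arm on the chamber's side. Finish while still holding the lid steady there in the fingers, with the lamp still aimed; leave the index arm where it is set and everything else on the table in its place.

Things in the scene. Friction and masses are not known exactly. Their poses are not given: they have to be found in the camera images.
- chamber: fixed white open-topped metal box, 200 (x) x 260 (y) x 110 mm high, walls 8 mm, standing on the table; origin at the centre of its underside; its front is its -x face, its lid is hinged along its far (+x) top edge, the index arm and a thin curved steel rail (reaching 150 mm above the box) are on its +y side, 17 mm outside the wall
- rim (a point): the latch block, a 16 mm steel block in the middle of the chamber's front face just under the lid, 98 mm above the table: the point that the lamp must point at. Axes as the chamber's
- lid (a joint): angle of the lid, 0 = shut (level), grows as its front rises, to 1.3 rad; a spring (0.6 N m when shut, 0.5 N m more per rad) and its weight (0.3 kg or so) pull it shut: about 4 to 6 N at the pull, square to the lid
- lid_hinge (a point): point on the lid's hinge axis, at mid-width, 117 mm above the table, at the chamber's far edge; turns with the lid. Its y is the hinge axis, -x points along the lid to the pull. The lid is a grey plate 206 x 260 x 10 mm centred on the plane through the axis
- lid_pull (a point): the lid's pull: a black bar 16 mm wide (chamber's y), 14 mm thick, standing 51 mm out from the lid's front edge in the lid's plane; this is its grip point, 232 mm from the hinge axis along the lid and 26 mm beyond the lid's edge; axes turn with the lid. Only the table is under it. Pinched across its width from above, it pivots between the finger pads as the lid turns
- index (a joint): angle of the index arm, on the same axis and scale as the lid: the lid is at the mark when joint lid equals this (0.45 to 0.80 rad, different each time). A stiff friction joint
- index_hinge (a point): pivot of the index arm, on the lid's hinge axis, 147 mm to the chamber's +y side of its middle; turns with the arm, -x points along the arm to its tip
- index_tip (a point): free tip of the index arm, a thin black bar 175 mm long, 10 mm high, with a brass clamp block (18 mm) 155 mm from the pivot where it meets the curved rail
- lamp: fixed inspection lamp stand: heavy round foot 110 mm dia, 18 high, and a steel post of 22 mm dia, carrying the swivelling, tilting head; origin at the centre of the foot's underside, z up the post, x is the way that the lamp points when the swivel reads 0
- lamp_swivel (a joint): swivel of the lamp about the vertical post axis, 0 = along the stand's x, grows counterclockwise from above, -1.6 to 1.6 rad; friction (0.12 N m) holds it where it is left
- lamp_head (a joint): tilt of the lamp, 0 = level, grows as the lens dips and the rear handle rises, -0.5 to 0.9 rad; friction (0.12 N m) holds it where it is left
- lamp_pivot (a point): where the swivel and tilt axes cross, in the lamp head, 190 mm above the table on the post's axis; turns with the head: its x axis is the way the lamp points, y the tilt axis. The white head, 60 mm dia at the lens, reaches from 45 mm ahead of to 30 mm behind this point along x, and the yoke under it 40 mm to either side
- lamp_grip (a point): grip point on the lamp's rear handle: a straight round black rod of 12 mm dia that runs backwards (-x of the head) on the axis of the lamp from 25 to 135 mm behind the pivot; this point is 105 mm behind the pivot. Axes as the head's. The rod can be pinched sideways from above
- mount_a: black resin specimen mount, disc 32 mm dia, 20 high; loose bystander, leave it alone; origin at the centre of its underside
- mount_b: black resin specimen mount, disc 40 mm dia, 22 high; loose bystander, leave it alone; origin at the centre of its underside
- mug: white mug, 80 mm dia, 90 high; loose bystander, leave it alone; origin at the centre of its underside
- wash_bottle: white bottle, 60 mm dia, 150 high; loose bystander, leave it alone; origin at the centre of its underside
- screwdriver: screwdriver lying on the table; loose bystander, leave it alone; origin at the centre of its underside
- mouse: black computer mouse, 100 x 60 x 32 mm; loose bystander, leave it alone; origin at the centre of its underside
- slide_box: open grey divided box, 90 x 130 x 35 mm; loose bystander, leave it alone; origin at the centre of its underside
Things that resemble listed ones, but are neither listed nor needed, are in the scene too. What is shaped like the lamp but turquoise is not meant.

How it is judged:
By the outcome, as a careful person would: the job done as asked, in the order asked, and still so for the second after the job is handed in, while the arm keeps its last pose, push and grip.
It also fails if it takes over 48 s, if anything falls off the work surface, if the arm or the gripper's body presses on something with over 40 N, if the wrist force passes 120 N, or if a joint passes its speed limit or range.

ROBOT

A 7-joint arm with a two-finger parallel gripper is mounted at the origin on the work surface. World frame = base frame: x ahead of the robot, y to its left, z up, the work surface at z = 0. Lengths are in m, angles in rad, forces in N, time in s.
With the tool pointing down it reaches from about 0.4 to 0.9 m from the base axis. Payload 5.5 kg.
Tool frame: the origin (TCP) lies between the finger pads, 19 mm behind the fingertips; this is the grasp point; y points along the fingers, x is the direction in which the jaws open and shut, and the axes are right-handed (so a half turn about y gives the same grasp; the last joint's range is limited). The gripper opens to 92 mm and grips with 3 to 60 N. Pads are 19 mm wide; open, the fingers measure 130 mm over their backs; the gripper's body (75 mm by 190 mm) begins 47 mm behind the grasp point.
Start: joints at [1.377, 0.501, -0.427, 1.55, 0.221, 1.138, -0.21], TCP at [0.287, -0.583, 0.246] pointing down, gripper open.
Joint ranges: [-2.88, 2.88], [-0.31, 2.03], [-1.54, 1.56], [0.2, 2.42], [-1.41, 4.55], [0.19, 2.02], [-2.57, 2.57]. Speed limits (rad/s): [2.57, 2.57, 3.14, 3.14, 3.14, 3.14, 3.14].

INTERFACE

Orientations are given as a unit quaternion [w, x, y, z].
In Python, from rig import r gives the robot as it stands. The module is installed in compiled form; this text tells all that it offers.
- The arm moves only by the tool move_arm, never from a script. Its argument "targets" is one flat list of numbers, 6 for each row, row after row: the shift along the tool's x, y, z in units of 750 mm (1.0 is 750 mm), then the turn, a rotation vector about the tool's x, y, z in units of 360 degrees (1.0 is 360 degrees). In form: [dx, dy, dz, wx, wy, wz, dx, dy, dz, wx, wy, wz, ...]. A call has 1 to 20 rows; each row is the pose to reach, as a shift and turn from the pose measured when the call began, along the tool's axes at that moment, turning the shorter way round; what a row does not reach only later rows make up. A row lasts 1/12 s, in which the tool goes at most 41.7 mm and 7.16 degrees, less where a joint would pass 70% of its speed; a pose out of reach is approached as far as the arm can. A call with a number of a shift or a turn outside -1 to 1 is refused whole. A call with a gripper value outside its range is refused whole. "jaw" is the gripper command: -1 is shut, 1 is fully open, values between are in proportion, set as the call begins (left out, the last holds). The fingers move at their own pace and stop on an object; "newtons" is the grip in N (left out, the last holds). Time passes only in rows, so rows that repeat a pose let the fingers close. It gives the time, the measured TCP pose, the force and the opening at its end, in the units of the state.
- r.sense(): the state, without advancing time (a new reading comes with each control period).
- r.read_camera(name): name is "scene" or "top"; returns a dict with "color" (480x640x3 uint8, blue, green, red), "depth" (480x640 float32, m along the optical axis (not along the pixel's ray), 0 where there is no reading), "intrinsics" (3x3 intrinsics, pixels), "k1" (the pictures are not rectified: a ray, as slopes to the right and down, at radius r is drawn at 1 + k1 r^2 times it, then the intrinsics apply), "R" (3x3) and "t" (3): a world point X has camera coordinates R X + t. Camera axes: x right, y down, z forward; pixel columns grow to the right and rows downward; lengths in m; the calibration is good to about 2 mm. A picture is of the moment at which its call begins.
- r.sign_off(): hands the job in, once; it reports no verdict.
The state is a dict: "t": time; "q": joint angles; "qd": joint speeds; "joint_torque": joint torques, N m; "position": TCP position; "orientation": TCP orientation; "force": force on the tool from outside, world axes, zero at the start; "wrist_torque": the same for the moment, N m; "grip_width": finger opening in m.
Only numpy, scipy, OpenCV 4.12 (cv2) and the standard library are available. Lean on these libraries where they do the work, as an engineer would, in place of code of your own. Each camera call takes 0.05 s, during which the arm holds its last target. There are 200 camera calls.

## Working session

There is one attempt and no reset: what is moved stays moved. The work goes in short steps, Python scripts to look and compute and a tool call to move; the robot and the scene stay as the last step left them, time stands still between calls to the robot, and variables do not carry over. Pictures are saved under pics/ and viewed, on a budget of 10 in all, crops included, one or two more only if the job needs it, and the job is handed in when it is done.

Besides the shell and the picture viewer there is one more tool, called after "Emit:" by a JSON object that holds its "fn" and its "kwargs", one argument or row to a line. move_arm: Moves the arm, as the interface text tells. Its arguments: {"type":"object","properties":{"targets":{"type":"array","items":{"type":"number"}},"jaw":{"type":"number"},"newtons":{"type":"number"}},"required":["targets"]}

```bash
mkdir -p pics; cat > h.py <<'E'
import numpy as np, cv2
from rig import r
from scipy.spatial.transform import Rotation as Ro
def cam(n):
    c=r.read_camera(n); np.savez(''+n+'.npz',**c); return c
def load(n): return dict(np.load(''+n+'.npz'))
def ray(c,u,v):
    K=c['intrinsics'];d=np.array([(u-K[0,2])/K[0,0],(v-K[1,2])/K[1,1]]);s=d.copy()
    for _ in range(20): s=d/(1+float(c['k1'])*(s@s))
    return -c['R'].T@c['t'], c['R'].T@np.array([s[0],s[1],1.])
def onz(c,u,v,z):
    o,d=ray(c,u,v); return o+d*(z-o[2])/d[2]
def dep(c,u,v):
    o,d=ray(c,u,v); return o+d*c['depth'][int(round(v)),int(round(u))]
def proj(c,X):
    p=c['R']@np.asarray(X,float)+c['t'];s=p[:2]/p[2];s=s*(1+float(c['k1'])*(s@s));K=c['intrinsics']
    return K[0,0]*s[0]+K[0,2],K[1,1]*s[1]+K[1,2]
def pose():
    s=r.sense();q=s['orientation'];return np.array(s['position']),Ro.from_quat([q[1],q[2],q[3],q[0]])
def rel(P,R):
    p,R0=pose();return np.r_[R0.inv().apply(np.asarray(P)-p)/.75,(R0.inv()*R).as_rotvec()/(2*np.pi)]
E
python3 - <<'E'
from h import *
for n in('scene','top'):
    c=cam(n); cv2.imwrite(f'pics/{n}0.png',c['color']); print(n,c['intrinsics'],c['k1'],-c['R'].T@c['t'],c['R'],(c['depth']>0).mean())
s=r.sense();print(s);print(pose()[1].as_matrix())
E
```

```text
scene [[449.46726409   0.         315.97844458]
 [  0.         449.46726409 237.0889996 ]
 [  0.           0.           1.        ]] 0.029265429026578017 [ 1.13757093 -0.00712079  1.06809275] [[ 0.0030175   0.99997496  0.00640055]
 [ 0.82300929  0.00115228 -0.56802675]
 [-0.5680199   0.00698174 -0.82298521]] 0.9960872395833333
top [[521.04315891   0.         317.57976999]
 [  0.         521.04315891 243.19920314]
 [  0.           0.           1.        ]] -0.14762409996119494 [0.4235602  0.00229846 1.37964515] [[ 0.00181234 -0.99997936 -0.00616406]
 [-0.99900335 -0.0015356  -0.04460895]
 [ 0.04459856  0.00623877 -0.99898551]] 0.9959375
{'t': 0.1, 'q': array([ 1.37722421,  0.5017943 , -0.42680658,  1.55135487,  0.22078524,
        1.13830539, -0.21031322]), 'qd': array([ 6.19695528e-04, -2.10397702e-03, -1.42984082e-03, -2.50516979e-03,
        6.19582238e-04,  2.25912706e-05, -3.23240658e-04]), 'joint_torque': array([-9.71718051e-03, -5.67871785e+01, -5.83811134e+00, -2.79915512e+01,
       -6.90801535e-02,  2.41066626e-02,  7.01632894e-05]), 'position': array([ 0.2863834 , -0.58282881,  0.24455283]), 'orientation': array([ 0.60058752, -0.59986205,  0.37433205, -0.37327693]), 'force': array([0.35847401, 0.08685662, 0.59657953]), 'wrist_torque': array([-0.00061578,  0.04138953,  0.02080587]), 'grip_width': 0.09164155888453687}
[[ 4.41079703e-01 -7.24254064e-04  8.97467644e-01]
 [-8.97466113e-01  1.65971754e-03  4.41080290e-01]
 [-1.80899699e-03 -9.99998360e-01  8.20742410e-05]]
```

View pics/scene0.png

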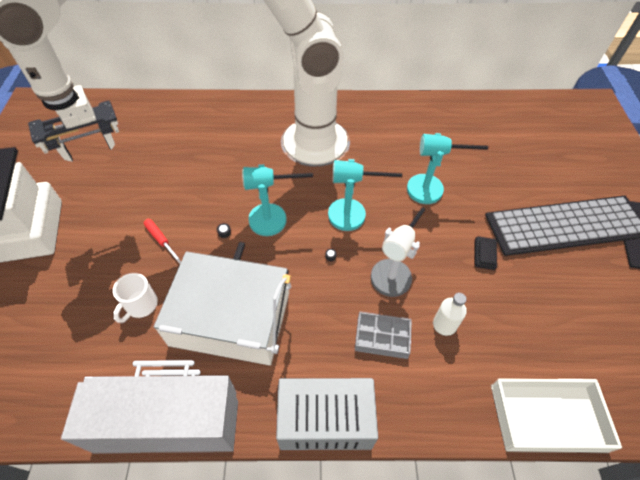

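View pics/top0.png

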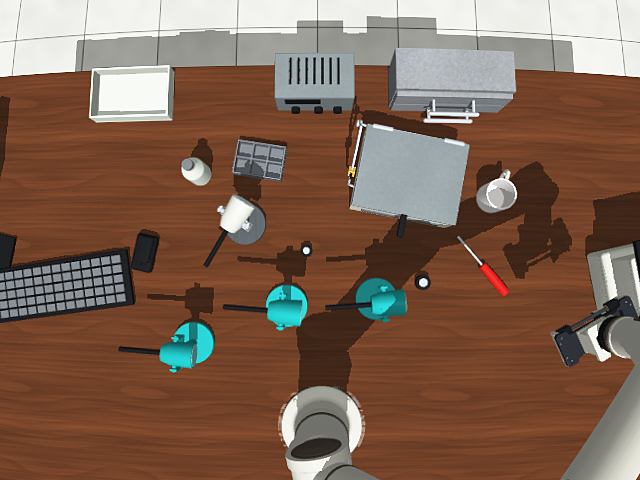

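The scene view shows the chamber lid around (225,290), with the brass clamp at (288,279). The white lamp head is at (398,243). In the top view the lid corners are near (368,124), (468,146), (458,227) and (350,208), the pull is at (403,225), the lamp head is at (236,213) and the handle runs to (207,265).

```bash
cat >> h.py <<'E'
def cloud(c,x0,x1,y0,y1):
    K=c['intrinsics'];v,u=np.mgrid[y0:y1,x0:x1]
    s=cv2.undistortPoints(np.stack([u.ravel(),v.ravel()],1).astype(float)[:,None],K,np.array([float(c['k1']),0,0,0,0]))[:,0]
    P=np.c_[s,np.ones(len(s))]*c['depth'][y0:y1,x0:x1].reshape(-1,1)
    return (P-c['t'])@c['R'], c['color'][y0:y1,x0:x1].reshape(-1,3).astype(int), np.c_[u.ravel(),v.ravel()]
def line(P):
    m=np.median(P,0)
    for _ in range(5):
        d=np.linalg.svd(P-m,full_matrices=False)[2][0]
        e=np.linalg.norm(np.cross(P-m,d),axis=1);P=P[e<max(.01,2.5*np.median(e))];m=P.mean(0)
    return m,d,P
def handle(c,b):
    P,C,U=cloud(c,*b); k=(C.max(1)<60)&(P[:,2]>.08); m,d,Q=line(P[k]); t=(Q-m)@d
    return m,d,Q,m+d*t.min(),m+d*t.max(),k.sum()
E
python3 - <<'E'
from h import *
c=load('top')
for nm,b in(('top',(190,280,190,280)),('scene',(370,440,195,290))):
    c=load(nm);m,d,Q,a,e,n=handle(c,b);print('handle',nm,n,m,d,a,e)
    P,C,U=cloud(c,*b);k=(C.min(1)>150)&(P[:,2]>.13);print(' head',k.sum(),P[k].mean(0),P[k].min(0),P[k].max(0))
    k=(abs(P[:,2]-.018)<.006);Q=P[k];print(' foot',k.sum(),Q.min(0),Q.max(0))
c=load('top')
for u,v in((368,124),(468,146),(458,227),(350,208)):print(onz(c,u,v,.122),dep(c,u,v))
P,C,U=cloud(c,340,475,110,245)
k=(abs(P[:,2]-.122)<.01)&(C.min(1)>90);q=P[k];print(k.sum(),np.median(q[:,2]));rect=cv2.minAreaRect(q[:,:2].astype(np.float32));print(rect,cv2.boxPoints(rect))
k=(C.max(1)<60)&(P[:,2]>.1);print('pull',k.sum(),line(P[k])[:2],P[k].min(0),P[k].max(0))
k=(C[:,2]>150)&(C[:,0]<110)&(C[:,1]>90);print('brass',P[k],U[k][:3])
k=(P[:,2]>.14);print('high',k.sum(),P[k][::6].round(3),C[k][::6])
# crops
for nm,b in(('top',(330,480,110,250)),('scene',(150,300,240,370))):
    x0,x1,y0,y1=b;im=load(nm)['color'][y0:y1,x0:x1];cv2.imwrite(f'pics/{nm}c.png',cv2.resize(im,None,fx=5,fy=4.2 if 0 else 4,interpolation=cv2.INTER_CUBIC) if 0 else cv2.resize(im,None,fx=4,fy=4,interpolation=cv2.INTER_CUBIC))
E
```

```text
handle top 186 [0.46490626 0.24571406 0.18626079] [-0.01000465 -0.21352878  0.97688554] [0.46513436 0.25058242 0.16398826] [ 0.4527187  -0.01440453  1.37629282]
 head 826 [0.53862385 0.19522183 0.21661158] [0.4235602  0.00229846 0.15290607] [0.58293334 0.23986275 1.37964515]
 foot 691 [0.40290871 0.14856968 0.01205685] [0.58236517 0.26014391 0.02399958]
handle scene 25 [0.46539194 0.25109268 0.17692809] [ 0.82537554 -0.52847855  0.19865958] [0.43392807 0.27123864 0.16935506] [0.49059142 0.23495774 0.18299335]
 head 940 [0.5643742  0.19259009 0.21275305] [ 0.49271952 -0.00712079  0.14793119] [1.13757093 0.24233146 1.06809275]
 foot 962 [0.25230541 0.15115851 0.01204498] [0.57879731 0.37596096 0.02391302]
[ 0.77374091 -0.1134869   0.122     ] [ 0.7746803  -0.1137975   0.11862624]
[ 0.72129957 -0.3620368   0.122     ] [ 0.71977571 -0.36017209  0.12843677]
[ 0.51984149 -0.33277564  0.122     ] [ 0.52886516 -0.36417943  0.00413105]
[ 0.56529032 -0.06833151  0.122     ] [ 0.57636828 -0.07385212  0.02369944]
9006 0.12224570454186673
((0.6966844201087952, -0.21646134555339813), (0.2864910960
[... 3196 characters left out ...]
 185 180]
 [182 177 164]
 [120 121 127]
 [255 255 252]
 [255 255 255]
 [255 255 247]
 [255 255 255]
 [175 172 161]
 [175 173 162]
 [141 132 118]
 [ 75  78  88]
 [255 250 238]
 [255 255 244]
 [255 255 255]
 [ 23  32  53]
 [255 255 249]
 [174 164 148]
 [199 193 187]
 [255 255 243]
 [255 255 248]
 [255 251 236]
 [255 255 250]
 [254 245 229]
 [136 136 135]
 [171 170 167]
 [252 240 225]
 [255 245 230]
 [255 246 230]
 [255 243 226]
 [155 190 204]
 [ 75 176 228]
 [ 27  61  96]
 [ 73 174 227]
 [ 97 222 255]
 [ 11   0   0]
 [ 20  14  10]
 [123 255 255]
 [177 173 162]
 [172 168 157]
 [ 41  65 115]
 [198 191 177]
 [175 172 159]
 [175 172 158]
 [176 172 162]
 [ 40  65 114]
 [177 170 161]
 [ 43  71 120]]
```

View pics/scenec.png

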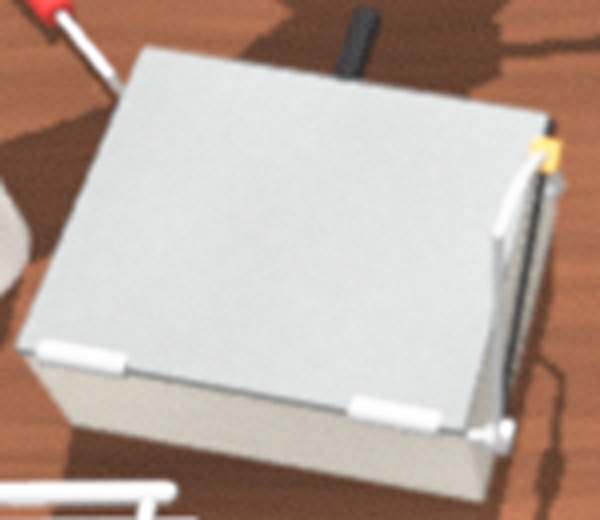

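The crop shows the shut lid, two white hinges along the far edge, the pull at about (240,251) in the full image, and the brass clamp at about (286,278) on the raised black index arm.

```bash
cat > m.py <<'E'
from h import *
def ok(c,b):
    P,C,U=cloud(c,*b);k=(P[:,2]<.5)&(P[:,2]>-.05);return P[k],C[k],U[k]
def tri(a,b):
    (o1,d1),(o2,d2)=a,b;d1=d1/np.linalg.norm(d1);d2=d2/np.linalg.norm(d2)
    s=np.linalg.lstsq(np.c_[d1,-d2],o2-o1,rcond=None)[0];p,q=o1+d1*s[0],o2+d2*s[1];return (p+q)/2,np.linalg.norm(p-q)
def lampfit(bt,bs):
    out=[]
    for nm,b in(('top',bt),('scene',bs)):
        P,C,U=ok(load(nm),b);k=(C.max(1)<70)&(P[:,2]>.12)&(P[:,2]<.3)
        if k.sum()<8: print(nm,'few',k.sum());continue
        m,d,Q=line(P[k]);t=(Q-m)@d;print('handle',nm,k.sum(),m,d,'ends',m+d*t.min(),m+d*t.max());out.append(Q)
        k=(abs(P[:,2]-.018)<.004)&(C.max(1)-C.min(1)<30)
        print(' foot n',k.sum(),cv2.minEnclosingCircle(P[k][:,:2].astype(np.float32)))
        k=(C.max(1)-C.min(1)<40)&(P[:,2]>.155)&(C.min(1)>120);print(' head',k.sum(),P[k].mean(0),P[k].min(0),P[k].max(0))
    return out
E
python3 - <<'E'
from m import *
np.set_printoptions(precision=4,suppress=True)
lampfit((190,280,185,280),(370,440,195,300))
for nm,b in(('top',(340,475,110,245)),('scene',(140,300,240,345))):
    c=load(nm);x0,x1,y0,y1=b;P,C,U=ok(c,b)
    k=(abs(P[:,2]-.122)<.006)&(C.min(1)>110)
    M=np.zeros((480,640),np.uint8);M[U[k][:,1],U[k][:,0]]=255
    M=cv2.morphologyEx(M,cv2.MORPH_OPEN,np.ones((3,3)));cn=max(cv2.findContours(M,0,1)[0],key=cv2.contourArea)[:,0]
    W=np.array([onz(c,u,v,.122)[:2] for u,v in cn],np.float32);print(nm,np.median(P[k][:,2]));rc=cv2.minAreaRect(W);print(rc,cv2.boxPoints(rc))
    k=(C.max(1)<60)&(P[:,2]>.1)&(P[:,2]<.14);
    if k.sum(): m,d,Q=line(P[k]);print('pull',k.sum(),m,d,Q.min(0),Q.max(0))
    k=(C[:,2]>150)&(C[:,0]<120)&(C[:,1]>90)&(C[:,2]-C[:,0]>80);k&=P[:,2]>.15;print('brass',k.sum(),P[k].mean(0),P[k].min(0),P[k].max(0),U[k].mean(0));
    globals()[nm]=ray(c,*U[k].mean(0))
print(tri(top,scene))
E
```

```text
handle top 193 [0.4648 0.247  0.1797] [-0.8277  0.5292 -0.1866] ends [0.5054 0.221  0.1889] [0.424  0.273  0.1705]
 foot n 576 ((0.5348330736160278, 0.20241758227348328), 0.05446859449148178)
 head 880 [0.5402 0.1955 0.2097] [0.5    0.1569 0.1556] [0.5863 0.241  0.2321]
handle scene 70 [0.4598 0.2534 0.1757] [ 0.8308 -0.5192  0.2003] ends [0.4268 0.2741 0.1677] [0.4928 0.2328 0.1837]
 foot n 690 ((0.5382826924324036, 0.20392784476280212), 0.05492211878299713)
 head 903 [0.5565 0.1946 0.2021] [0.4927 0.1564 0.155 ] [0.5908 0.2423 0.2273]
top 0.12226493090189144
((0.651543915271759, -0.21871447563171387), (0.25873154401779175, 0.21011441946029663), 78.88749694824219) [[ 0.5235 -0.3254]
 [ 0.7297 -0.3659]
 [ 0.7796 -0.112 ]
 [ 0.5734 -0.0715]]
pull 158 [ 0.5225 -0.1934  0.1233] [-0.9837  0.1794 -0.0147] [ 0.4952 -0.205   0.1143] [ 0.5511 -0.1825  0.1313]
brass 44 [ 0.6421 -0.0676  0.1991] [ 0.6314 -0.0759  0.1906] [ 0.6548 -0.0596  0.206 ] [351.4773 170.8864]
scene 0.11919274185490711
((0.6552236676216125, -0.2179154008626938), (0.2577087879180908, 0.20791688561439514), 79.249755859375) [[ 0.5291 -0.3251]
 [ 0.7333 -0.3639]
 [ 0.7814 -0.1107]
 [ 0.5771 -0.0719]]
pull 21 [ 0.5246 -0.187   0.1161] [ 0.979  -0.2038  0.0045] [ 0.5028 -0.1932  0.1112] [ 0.5444 -0.1824  0.1215]
brass 7 [ 0.6465 -0.0629  0.1906] [ 0.6363 -0.0685  0.1838] [ 0.6544 -0.06    0.197 ] [287.7143 279.4286]
(array([ 0.6443, -0.0658,  0.1868]), np.float64(0.00518045962639185))
```

```bash
cat >> m.py <<'E'
np.set_printoptions(precision=4,suppress=True)
yaw=-.191;XC=np.array([np.cos(yaw),np.sin(yaw),0]);YC=np.array([-XC[1],XC[0],0])
HG=np.array([.7545,-.2379,.117]);RIM=HG-.204*XC;RIM[2]=.098
PIV=np.array([.536,.2025,.190])
def fwd(h,t): return np.array([np.cos(h)*np.cos(t),np.sin(h)*np.cos(t),-np.sin(t)])
def lampR(h,t):
    z=-fwd(h,t);x=np.array([-np.sin(h),np.cos(h),0]);return Ro.from_matrix(np.c_[x,np.cross(z,x),z])
def show(*L):
    for P,R in L: print(rel(P,R).round(4).tolist())
E
python3 - <<'E'
from m import *
d=RIM-PIV;h1=np.arctan2(d[1],d[0]);t1=np.arctan2(-d[2],np.hypot(d[0],d[1]));print('target',h1,t1,RIM)
h,t=-.569,-.19
R=lampR(h,t);g=PIV-.105*fwd(h,t);print(g,R.as_matrix())
p,R0=pose()
show((p+[0,0,.16],R0),(g-.12*R.as_matrix()[:,1]+[0,0,.05],R),(g,R))
P,C,U=ok(load('top'),(175,215,145,190));k=P[:,2]>.1;print('bottle',P[k].mean(0),P[k].max(0))
E
```

```text
target -1.5254924917953268 0.2249353392193391 [ 0.5542 -0.1992  0.098 ]
[0.4491 0.2581 0.1702] [[ 0.5388  0.1591 -0.8273]
 [ 0.8424 -0.1018  0.5291]
 [-0.     -0.982  -0.1889]]
[-0.0004, -0.2133, 0.0, 0.0, 0.0, 0.0]
[-0.9366, -0.1229, 0.6736, -0.0183, -0.3355, -0.0321]
[-0.9103, 0.1009, 0.6893, -0.0183, -0.3355, -0.0321]
bottle [0.6662 0.3221 0.1253] [0.694  0.3507 0.1561]
```

Emit:
{"fn": "move_arm", "kwargs": {
  "targets": [0,-0.213,0,0,0,0,0,-0.213,0,0,0,0,0,-0.213,0,0,0,0,-0.94,-0.21,0.674,-0.018,-0.3355,-0.032,-0.94,-0.21,0.674,-0.018,-0.3355,-0.032,-0.94,-0.21,0.674,-0.018,-0.3355,-0.032,-0.94,-0.21,0.674,-0.018,-0.3355,-0.032,-0.94,-0.21,0.674,-0.018,-0.3355,-0.032,-0.94,-0.21,0.674,-0.018,-0.3355,-0.032,-0.94,-0.21,0.674,-0.018,-0.3355,-0.032,-0.94,-0.21,0.674,-0.018,-0.3355,-0.032,-0.94,-0.21,0.674,-0.018,-0.3355,-0.032,-0.94,-0.21,0.674,-0.018,-0.3355,-0.032,-0.94,-0.21,0.674,-0.018,-0.3355,-0.032,-0.94,-0.21,0.674,-0.018,-0.3355,-0.032,-0.94,-0.21,0.674,-0.018,-0.3355,-0.032,-0.94,-0.21,0.674,-0.018,-0.3355,-0.032,-0.94,-0.21,0.674,-0.018,-0.3355,-0.032,-0.94,-0.21,0.674,-0.018,-0.3355,-0.032,-0.94,-0.21,0.674,-0.018,-0.3355,-0.032],
  "jaw": 1
}}

```text
t: 1.77
position: [0.4018, 0.1149, 0.3972]
orientation: [-0.558, 0.676, 0.371, -0.307]
force: [0.5, -0.8, -0.5]
grip_width: 0.0915
```

```bash
python3 - <<'E'
from m import *
h,t=-.569,-.19
R=lampR(h,t);g=PIV-.105*fwd(h,t)
print(r.sense()['q'],pose()[0],r.sense()['t']);show((g-.1*R.as_matrix()[:,1],R),(g,R))
E
```

```text
[ 0.6349 -0.2348 -0.9182  1.9431 -0.0472  1.2158  0.737 ] [0.4018 0.1149 0.3972] 1.7667
[0.1949, 0.1548, 0.1053, -0.0, 0.0005, 0.0002]
[0.1948, 0.2881, 0.1053, -0.0, 0.0005, 0.0002]
```

Emit:
{"fn": "move_arm", "kwargs": {
  "targets": [0.195,0.1,0.105,0,0,0,0.195,0.1,0.105,0,0,0,0.195,0.1,0.105,0,0,0,0.195,0.1,0.105,0,0,0,0.195,0.13,0.105,0,0,0,0.195,0.16,0.105,0,0,0,0.195,0.16,0.105,0,0,0,0.195,0.16,0.105,0,0,0]
}}

```text
t: 2.43
position: [0.4324, 0.2679, 0.2626]
orientation: [-0.559, 0.674, 0.371, -0.31]
force: [-0.3, 0.2, 0.7]
grip_width: 0.0917
```

```bash
python3 - <<'E'
from m import *
h,t=-.569,-.19
R=lampR(h,t);g=PIV-.105*fwd(h,t)
print(r.sense()['q'],pose()[0],r.sense()['t']);show((g-.05*R.as_matrix()[:,1],R),(g,R))
for n in('top','scene'):c=cam(n)
c=load('scene');cv2.imwrite('pics/s1.png',cv2.resize(c['color'][120:320,300:500],None,fx=3,fy=3))
E
```

```text
[ 0.2574  0.3692 -1.183   1.9254  0.5886  1.1275 -0.1633] [0.4324 0.2679 0.2626] 2.4333
[0.0011, 0.0593, -0.0024, -0.0007, 0.0011, -0.0004]
[0.0013, 0.1259, -0.0027, -0.0007, 0.0011, -0.0004]
```

View pics/s1.png

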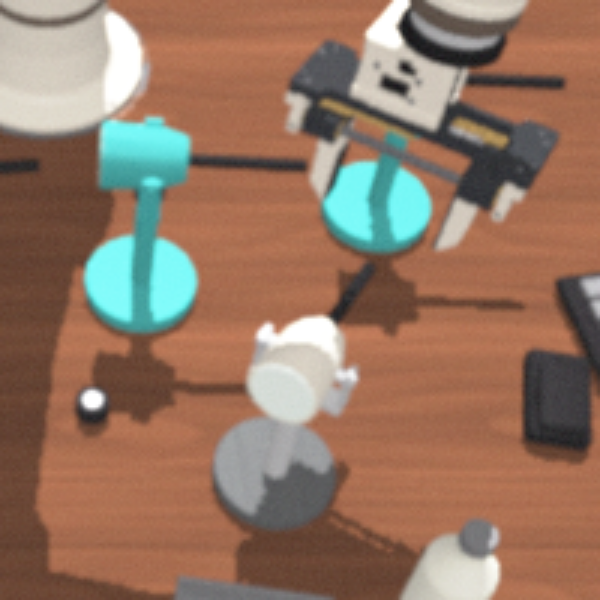

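The gripper is above the rear handle, which ends near (422,210) in the full image, and the fingers straddle its line. The way down is clear.

Emit:
{"fn": "move_arm", "kwargs": {
  "targets": [0.001,0.04,-0.002,0,0,0,0.001,0.08,-0.002,0,0,0,0.001,0.11,-0.002,0,0,0,0.001,0.127,-0.002,0,0,0,0.001,0.127,-0.002,0,0,0,0.001,0.127,-0.002,0,0,0]
}}

```text
t: 3.03
position: [0.452, 0.2579, 0.1742]
orientation: [-0.558, 0.676, 0.372, -0.305]
force: [0.4, 0.4, 0.4]
grip_width: 0.0917
```

Emit:
{"fn": "move_arm", "kwargs": {
  "targets": [0,0,0,0,0,0,0,0,0,0,0,0,0,0,0,0,0,0,0,0,0,0,0,0,0,0,0,0,0,0,0,0,0,0,0,0,0,0,0,0,0,0,0,0,0,0,0,0],
  "jaw": -1,
  "newtons": 25
}}

```text
t: 3.7
position: [0.4519, 0.2579, 0.1741]
orientation: [-0.558, 0.676, 0.372, -0.305]
force: [0.6, -0.2, -0.0]
grip_width: 0.0431
```

```bash
python3 - <<'E'
from m import *
s=r.sense();print(s['q'],s['grip_width'],s['force'],s['wrist_torque'])
p,R0=pose();print('p',p,'r',p-PIV)
h0,t0=-.569,-.19;h1,t1=-1.5255,.225
R_=lampR(h0,t0);off=R_.inv().apply(p-(PIV-.105*fwd(h0,t0)));print('off',off);D=R_.inv()*R0
for k in np.linspace(0,1,19)[1:]:
    h=h0+k*(h1-h0);t=t0+k*(t1-t0);R=lampR(h,t)
    show((PIV-.105*fwd(h,t)+R.apply(off),R*D))
E
```

```text
[ 0.1591  0.5001 -1.0524  1.9974  0.7633  0.9939 -0.2915] 0.043077856772111435 [ 0.6405 -0.2235 -0.04  ] [ 0.171   0.0333 -0.0499]
p [0.4519 0.2579 0.1741] r [-0.0841  0.0554 -0.0159]
off [ 0.0014 -0.0034 -0.0032]
[0.0072, -0.0031, -0.0004, 0.0036, 0.0083, 0.0015]
[0.0143, -0.006, -0.0013, 0.0073, 0.0167, 0.0028]
[0.0215, -0.0089, -0.0027, 0.0109, 0.0251, 0.004]
[0.0286, -0.0117, -0.0044, 0.0145, 0.0335, 0.0049]
[0.0356, -0.0145, -0.0067, 0.0181, 0.042, 0.0056]
[0.0425, -0.0171, -0.0093, 0.0217, 0.0505, 0.0062]
[0.0493, -0.0197, -0.0124, 0.0252, 0.059, 0.0065]
[0.0559, -0.0222, -0.0159, 0.0287, 0.0675, 0.0067]
[0.0623, -0.0246, -0.0198, 0.0322, 0.076, 0.0067]
[0.0684, -0.027, -0.0241, 0.0356, 0.0846, 0.0064]
[0.0743, -0.0292, -0.0287, 0.039, 0.0932, 0.006]
[0.08, -0.0314, -0.0337, 0.0423, 0.1018, 0.0054]
[0.0853, -0.0335, -0.039, 0.0455, 0.1104, 0.0046]
[0.0903, -0.0356, -0.0447, 0.0487, 0.119, 0.0035]
[0.0949, -0.0376, -0.0506, 0.0517, 0.1276, 0.0023]
[0.0992, -0.0395, -0.0567, 0.0547, 0.1362, 0.0009]
[0.1031, -0.0413, -0.0631, 0.0577, 0.1448, -0.0007]
[0.1066, -0.0431, -0.0697, 0.0605, 0.1534, -0.0025]
```

Emit:
{"fn": "move_arm", "kwargs": {
  "targets": [0,0,0,0,0,0,0,0,0,0,0,0,0,0,0,0,0,0,0,0,0,0,0,0,0,0,0,0,0,0,0,0,0,0,0,0,0,0,0,0,0,0,0,0,0,0,0,0]
}}

```text
t: 4.37
position: [0.4517, 0.2577, 0.174]
orientation: [-0.558, 0.676, 0.372, -0.305]
force: [-1.1, -0.4, 0.1]
grip_width: 0.0112
```

```bash
cat > path.py <<'E'
from m import *
def path(h0,t0,h1,t1,n):
    p,R0=pose();R_=lampR(h0,t0);off=R_.inv().apply(p-(PIV-.105*fwd(h0,t0)));D=R_.inv()*R0;print('off',off)
    for k in np.linspace(0,1,n+1)[1:]:
        h=h0+k*(h1-h0);t=t0+k*(t1-t0);R=lampR(h,t);show((PIV-.105*fwd(h,t)+R.apply(off),R*D))
E
python3 - <<'E'
from path import *
s=r.sense();print(s['grip_width'],s['force'],s['wrist_torque'])
path(-.569,-.19,-1.5255,.225,9)
E
```

```text
0.011210023809274005 [-1.1197 -0.4205  0.1189] [ 0.0344  0.2224 -0.0851]
off [ 0.0011 -0.0033 -0.0031]
[0.0143, -0.0061, -0.0013, 0.0073, 0.0167, 0.0028]
[0.0286, -0.0118, -0.0044, 0.0146, 0.0335, 0.0049]
[0.0426, -0.0172, -0.0092, 0.0217, 0.0505, 0.0062]
[0.056, -0.0223, -0.0157, 0.0288, 0.0675, 0.0067]
[0.0685, -0.0271, -0.0239, 0.0356, 0.0846, 0.0064]
[0.0801, -0.0315, -0.0335, 0.0423, 0.1018, 0.0054]
[0.0904, -0.0357, -0.0444, 0.0487, 0.119, 0.0035]
[0.0994, -0.0396, -0.0565, 0.0548, 0.1362, 0.0009]
[0.1068, -0.0433, -0.0695, 0.0606, 0.1534, -0.0025]
```

Emit:
{"fn": "move_arm", "kwargs": {
  "targets": [0.0072,-0.0031,-0.0004,0.0036,0.0083,0.0015,0.0143,-0.0061,-0.0013,0.0073,0.0167,0.0028,0.0215,-0.009,-0.0027,0.0109,0.0251,0.004,0.0286,-0.0118,-0.0044,0.0146,0.0335,0.0049,0.0356,-0.0145,-0.0067,0.0181,0.042,0.0056,0.0426,-0.0172,-0.0092,0.0217,0.0505,0.0062,0.0493,-0.0197,-0.0124,0.0252,0.059,0.0065,0.056,-0.0223,-0.0157,0.0288,0.0675,0.0067,0.0623,-0.0247,-0.0198,0.0322,0.076,0.0067,0.0685,-0.0271,-0.0239,0.0356,0.0846,0.0064,0.0743,-0.0293,-0.0286,0.039,0.0932,0.006,0.0801,-0.0315,-0.0335,0.0423,0.1018,0.0054,0.0853,-0.0336,-0.039,0.0455,0.1104,0.0046,0.0904,-0.0357,-0.0444,0.0487,0.119,0.0035,0.095,-0.0377,-0.0505,0.0517,0.1276,0.0023,0.0994,-0.0396,-0.0565,0.0548,0.1362,0.0009,0.1031,-0.0414,-0.063,0.0577,0.1448,-0.0007,0.1068,-0.0433,-0.0695,0.0606,0.1534,-0.0025,0.1068,-0.0433,-0.0695,0.0606,0.1534,-0.0025,0.1068,-0.0433,-0.0695,0.0606,0.1534,-0.0025]
}}

```text
t: 6.03
position: [0.5334, 0.3005, 0.2162]
orientation: [0.781, -0.624, -0.015, 0.017]
force: [-0.7, -2.2, 0.3]
grip_width: 0.0111
```

```bash
python3 - <<'E'
from path import *
s=r.sense();print(s['q'],s['grip_width'],s['force'],s['wrist_torque'],s['position']); print(lampR(-1.5255,.225).inv().apply(s['position']-PIV))
b=-np.array(pose()[1].as_matrix()[:,2]);print('tool fwd h,t',np.arctan2(b[1],b[0]),-np.arcsin(b[2]))
for n in('top','scene'):cam(n)
lampfit((150,290,160,290),(350,500,150,320))
b=(150,290,160,260);cv2.imwrite('pics/t2.png',np.vstack([cv2.resize(load('top')['color'][150:270,130:320],(570,300)),cv2.resize(load('scene')['color'][160:310,350:500],(570,300))]))
E
```

```text
[ 0.2797  0.5776 -0.982   1.754   0.3512  0.9427 -0.7374] 0.01108876699332303 [-0.6549 -2.2421  0.3288] [-0.6451  0.1248 -0.1892] [0.5334 0.3005 0.2162]
[ 0.0018 -0.0037  0.1014]
tool fwd h,t -1.5250313828455953 0.2232686143266982
handle top 55 [0.4536 0.2668 0.2966] [-0.393  -0.9003  0.187 ] ends [0.4748 0.3153 0.2866] [0.4445 0.2459 0.301 ]
 foot n 315 ((0.5574343800544739, 0.2785908579826355), 0.22999756038188934)
 head 250 [0.5356 0.203  0.2442] [0.4443 0.1528 0.1566] [0.5782 0.3006 0.3698]
handle scene 695 [0.5491 0.2611 0.2762] [0.9    0.2761 0.3372] ends [0.313  0.1887 0.1877] [0.6298 0.2859 0.3064]
 foot n 1118 ((0.48421770334243774, 0.32639080286026), 0.27283406257629395)
 head 2781 [0.5605 0.2317 0.3492] [0.2191 0.1028 0.155 ] [0.6318 0.327  0.5   ]
```

View pics/t2.png

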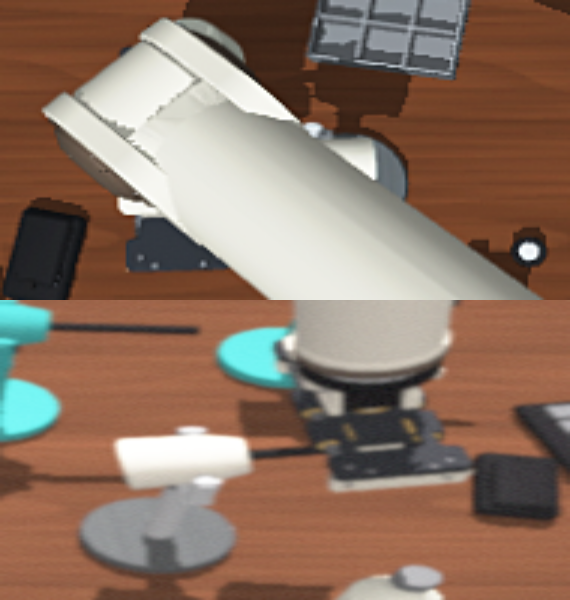

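The lamp head now points towards -y, roughly at the chamber, with the handle in the fingers. I'll release it, back off upward and measure.

Emit:
{"fn": "move_arm", "kwargs": {
  "targets": [0,0,0,0,0,0,0,0,0,0,0,0,0,0,0,0,0,0,0,0,0,0,0,0,0,0,0,0,0,0,0,0,0,0,0,0,0,0,0,0,0,0,0,0,0,0,0,0],
  "jaw": 0.2
}}

```text
t: 6.8
position: [0.5332, 0.3006, 0.2162]
orientation: [0.781, -0.624, -0.016, 0.017]
force: [-0.2, 0.1, 0.3]
grip_width: 0.0545
```

Emit:
{"fn": "move_arm", "kwargs": {
  "targets": [0,-0.03,0,0,0,0,0,-0.08,0,0,0,0,0,-0.13,0,0,0,0,0,-0.18,0,0,0,0,0,-0.23,0,0,0,0,0,-0.23,0,0,0,0,0,-0.23,-0.2,0,0,0,0,-0.23,0.13,0,0,0,0,-0.23,0.13,0,0,0,0,-0.23,0.13,0,0,0,0,-0.23,0.13,0,0,0]
}}

```text
t: 7.72
position: [0.5279, 0.363, 0.4079]
orientation: [0.783, -0.622, -0.017, 0.018]
force: [-1.3, 1.0, 0.5]
grip_width: 0.0549
```

```bash
python3 - <<'E'
from path import *
s=r.sense();print(s['q'],s['grip_width'],s['position'])
for n in('top','scene'):cam(n)
lampfit((150,300,185,240),(370,500,220,300))
cv2.imwrite('pics/t3.png',np.vstack([cv2.resize(load('top')['color'][150:270,130:320],(570,300)),cv2.resize(load('scene')['color'][190:310,350:540],(570,300))]))
E
```

```text
[ 0.2155  0.4645 -1.0808  1.455   0.2501  1.2984 -0.7827] 0.054925546404261075 [0.5279 0.363  0.4079]
handle top 157 [0.5351 0.2668 0.2103] [-0.009   0.9703  0.2417] ends [0.5355 0.2325 0.2018] [0.5348 0.3047 0.2198]
 foot n 416 ((0.5362875461578369, 0.2027812898159027), 0.054719407111406326)
 head 868 [0.5333 0.1906 0.207 ] [0.4949 0.153  0.1552] [0.5783 0.2302 0.2239]
handle scene 110 [0.5377 0.2834 0.2116] [ 0.0197 -0.9708 -0.239 ] ends [0.5367 0.3301 0.2231] [0.5386 0.2371 0.2002]
 foot n 1031 ((0.45931190252304077, 0.34512507915496826), 0.21538260579109192)
 head 852 [0.5492 0.1922 0.2   ] [0.4954 0.1538 0.1552] [0.5808 0.2336 0.2175]
```

View pics/t3.png

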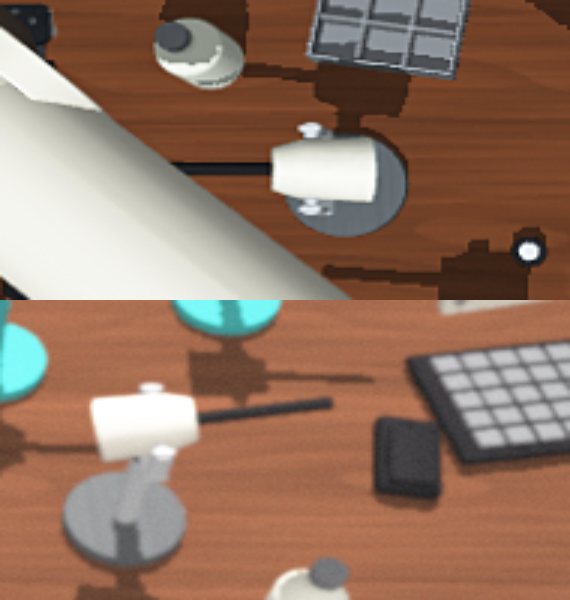

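The handle is free, and its axis runs nearly along y in both views. I'll get a more precise axis by intersecting the two image-line planes, which avoids depth noise.

```bash
cat > axis.py <<'E'
from path import *
def axis(bt,bs,zr=(.13,.26)):
    N=[];O=[]
    for nm,b in(('top',bt),('scene',bs)):
        c=load(nm);x0,x1,y0,y1=b;P,C,U=ok(c,b)
        k=(C.max(1)<90)&(P[:,2]>zr[0])&(P[:,2]<zr[1])
        m,d,Q=line(np.c_[U[k],0*U[k][:,0]].astype(float))
        # dark-weighted centre per column
        u=[];v=[];g=c['color'].astype(float).sum(2);lo,hi=int(Q[:,0].min())+1,int(Q[:,0].max())-1
        for x in range(lo,hi+1):
            yc=m[1]+d[1]/d[0]*(x-m[0]);ys=np.arange(int(yc)-6,int(yc)+8)
            bg=np.interp(ys,[ys[0],ys[-1]],[g[ys[:2],x].mean(),g[ys[-2:],x].mean()]);w=np.clip(bg-g[ys,x],0,None);w[w<.3*w.max()]=0
            u.append(x);v.append((w*ys).sum()/w.sum())
        u,v=np.array(u),np.array(v)
        pf=np.polyfit(u,v,1);e=v-np.polyval(pf,u);kk=abs(e)<.5;pf=np.polyfit(u[kk],v[kk],1);print(nm,lo,hi,kk.sum(),'rms px',(v-np.polyval(pf,u))[kk].std())
        o,a=ray(c,lo,np.polyval(pf,lo));_,bb=ray(c,hi,np.polyval(pf,hi));n=np.cross(a,bb);N.append(n/np.linalg.norm(n));O.append(o)
    d=np.cross(*N);d/=np.linalg.norm(d)
    p=np.linalg.solve(np.array([*N,d]),[N[0]@O[0],N[1]@O[1],d@PIV]);return p,d
E
python3 - <<'E'
from axis import *
p,d=axis((175,224,195,222),(415,462,220,240))
d=d if d[1]<0 else -d
print('pt nearest pivot',p,p-PIV,'dir',d,'h,t',np.arctan2(d[1],d[0]),-np.arcsin(d[2]))
for q in(p,PIV):
    v=RIM-q;print('aim miss rad',np.linalg.norm(np.cross(d,v))/np.linalg.norm(v),'want',np.arctan2(v[1],v[0]),np.arctan2(-v[2],np.hypot(*v[:2])))
E
```

```text
top 188 219 26 rms px 0.04100452846562837
scene 417 459 43 rms px 0.13005809554404665
pt nearest pivot [0.5375 0.2027 0.1895] [ 0.0015  0.0002 -0.0005] dir [ 0.023  -0.9734 -0.228 ] h,t -1.54714727731288 0.23002324829423457
aim miss rad 0.018562464776091265 want -1.5292775595949026 0.22358693701829324
aim miss rad 0.0217000155874418 want -1.5254924917953268 0.2249353392193391
```

The axis passes within 1.6 mm of the pivot, and the aim misses by about 0.02 rad (8 mm). A regrasp 2 mm to one side should fix that.

```bash
python3 - <<'E'
from axis import *
R=lampR(-1.527,.224);g=np.array([.5312,.3006,.2158])
up=-R.as_matrix()[:,1]
show((g+.1725*up,R),(g+.03*up,R),(g,R))
E
```

```text
[-0.0002, 0.0002, -0.1367, -0.0002, 0.0016, 0.0003]
[-0.0005, 0.1902, -0.137, -0.0002, 0.0016, 0.0003]
[-0.0006, 0.2302, -0.1371, -0.0002, 0.0016, 0.0003]
```

Emit:
{"fn": "move_arm", "kwargs": {
  "targets": [0,0,-0.05,0,0.0016,0,0,0,-0.1,0,0.0016,0,0,0,-0.137,0,0.0016,0,0,0.03,-0.137,0,0.0016,0,0,0.08,-0.137,0,0.0016,0,0,0.13,-0.137,0,0.0016,0,0,0.18,-0.137,0,0.0016,0,0,0.21,-0.137,0,0.0016,0,-0.0006,0.23,-0.137,0,0.0016,0,-0.0006,0.23,-0.137,0,0.0016,0,-0.0006,0.23,-0.137,0,0.0016,0]
}}

```text
t: 8.73
position: [0.5309, 0.2996, 0.2151]
orientation: [0.782, -0.623, -0.013, 0.017]
force: [-0.3, 0.7, 0.7]
grip_width: 0.0547
```

```bash
python3 - <<'E'
from axis import *
R=lampR(-1.527,.224);g=np.array([.5312,.3006,.2158]);print(pose()[0]);show((g,R))
E
```

```text
[0.5309 0.2996 0.2151]
[0.0005, -0.0006, 0.0015, -0.0001, -0.0002, -0.0]
```

Good within 0.5 mm. I'll close, settle, and trim to the exact pose.

Emit:
{"fn": "move_arm", "kwargs": {
  "targets": [0.0005,-0.0006,0.0015,0,0,0,0.0005,-0.0006,0.0015,0,0,0,0.0005,-0.0006,0.0015,0,0,0,0.0005,-0.0006,0.0015,0,0,0,0.0005,-0.0006,0.0015,0,0,0,0.0005,-0.0006,0.0015,0,0,0,0.0005,-0.0006,0.0015,0,0,0,0.0005,-0.0006,0.0015,0,0,0,0.0005,-0.0006,0.0015,0,0,0,0.0005,-0.0006,0.0015,0,0,0,0.0005,-0.0006,0.0015,0,0,0],
  "jaw": -1
}}

```text
t: 9.65
position: [0.5316, 0.3007, 0.216]
orientation: [0.782, -0.623, -0.013, 0.017]
force: [0.2, 0.5, 0.5]
grip_width: 0.0112
```

Emit:
{"fn": "move_arm", "kwargs": {
  "targets": [0,0,0,0,0,0,0,0,0,0,0,0,0,0,0,0,0,0,0,0,0,0,0,0,0,0,0,0,0,0,0,0,0,0,0,0,0,0,0,0,0,0,0,0,0,0,0,0],
  "jaw": 0.2
}}

```text
t: 10.32
position: [0.5315, 0.3007, 0.216]
orientation: [0.782, -0.623, -0.013, 0.017]
force: [-0.1, -0.2, 0.0]
grip_width: 0.0543
```

Emit:
{"fn": "move_arm", "kwargs": {
  "targets": [0,-0.03,0,0,0,0,0,-0.08,0,0,0,0,0,-0.13,0,0,0,0,0,-0.18,0,0,0,0,0,-0.23,0,0,0,0,0,-0.23,0.05,0,0,0,0,-0.23,0.1,0,0,0,0,-0.23,0.13,0,0,0,0,-0.23,0.13,0,0,0],
  "jaw": 0.2
}}

```text
t: 11.07
position: [0.5263, 0.3633, 0.4083]
orientation: [0.783, -0.621, -0.016, 0.019]
force: [-0.1, -0.1, 0.4]
grip_width: 0.0551
```

```bash
python3 - <<'E'
from axis import *
print(r.sense()['q'],pose()[0])
for n in('top','scene'):cam(n)
lampfit((150,300,185,240),(370,500,220,300))
p,d=axis((175,224,195,222),(415,462,220,240))
d=d if d[1]<0 else -d
print('pt',p,p-PIV,'dir',d,'h,t',np.arctan2(d[1],d[0]),-np.arcsin(d[2]))
for q in(p,PIV):
    v=RIM-q;print('aim miss rad',np.linalg.norm(np.cross(d,v))/np.linalg.norm(v),'want',np.arctan2(v[1],v[0]),np.arctan2(-v[2],np.hypot(*v[:2])))
E
```

```text
[ 0.2187  0.4636 -1.0842  1.457   0.2472  1.2981 -0.7834] [0.5263 0.3633 0.4083]
handle top 175 [0.5339 0.2651 0.2097] [-0.0366  0.9669  0.2526] ends [0.5351 0.2325 0.2012] [0.5325 0.3023 0.2194]
 foot n 412 ((0.536234974861145, 0.20301052927970886), 0.05449460446834564)
 head 871 [0.5334 0.1906 0.2069] [0.4947 0.1531 0.1552] [0.578  0.231  0.2222]
handle scene 106 [0.5364 0.2827 0.2112] [ 0.0343 -0.971  -0.2365] ends [0.5347 0.3302 0.2228] [0.538  0.237  0.2001]
 foot n 1005 ((0.4647217392921448, 0.34738001227378845), 0.2155592292547226)
 head 852 [0.5491 0.1925 0.1999] [0.4933 0.1535 0.1552] [0.58   0.235  0.2184]
top 189 219 27 rms px 0.12164486243790108
scene 418 459 42 rms px 0.15566258771320074
pt [0.5367 0.203  0.1881] [ 0.0007  0.0005 -0.0019] dir [ 0.0292 -0.9699 -0.2416] h,t -1.5406988505520143 0.2440189809858688
aim miss rad 0.027245155822216725 want -1.5271697519291967 0.2201623428608696
aim miss rad 0.02414157513044681 want -1.5254924917953268 0.2249353392193391
```

The lamp's depth-based estimates (h≈-1.535, t≈0.225) and the axis fit agree within noise, so the aim is within about 0.02 rad. Next I'll measure the index angle and plan the lid grasp.

```bash
cat > idx.py <<'E'
from axis import *
B=np.c_[-XC,YC,[0,0,1]]   # chamber coords from hinge: a=along lid to front, b=+y, z
def ch(P): return (P-HG)@B
def index():
    for nm,b in(('top',(335,380,110,215)),('scene',(262,300,255,360))):
        c=load(nm);P,C,U=ok(c,b);Q=ch(P)
        k=(abs(Q[:,1]-.147)<.012)&(Q[:,2]>.003)&(C.max(1)<80)&(Q[:,0]>.02)&(Q[:,0]<.19)
        if k.sum()>5:
            a=np.arctan2(Q[k][:,2],Q[k][:,0]);ra=np.hypot(Q[k][:,0],Q[k][:,2]);print(nm,'bar n',k.sum(),'angle med',np.median(a),'b',Q[k][:,1].mean(),'r',ra.min(),ra.max(),'perp-corrected',np.median(a-np.arcsin(np.clip(.004/ra,0,1))),'slope',np.polyfit(Q[k][:,0],Q[k][:,2],1))
        k=(C[:,2]>120)&(C[:,2]-C[:,0]>70)&(Q[:,2]>.04)&(abs(Q[:,1]-.147)<.03)
        if k.sum():
            print(nm,'brass',k.sum(),Q[k].mean(0),U[k].mean(0))
            o,d=ray(c,*U[k].mean(0));o2=(o-HG)@B;d2=d@B;x=o2+d2*(.147-o2[1])/d2[1] # plane y=147
            for z in(.05,.06,.07,.08,.09): y=o2+d2*(z-o2[2])/d2[2];print('   at z',z,y,np.hypot(y[0],z),np.arctan2(z,y[0]))
E
python3 - <<'E'
from idx import *
index()
g=HG-.232*XC;print('grip',g)
for sg in(1,-1):
    x=sg*YC;y=np.array([0,0,-1.]);R=Ro.from_matrix(np.c_[x,y,np.cross(x,y)]);print(sg);p,R0=pose();show((p+[0,-.1,.05],R),(g+[0,0,.28],R),(g+[0,0,.12],R))
E
```

```text
top bar n 18 angle med 0.5043878542655549 b 0.14652503099227843 r 0.06226026744382421 0.18237823448329205 perp-corrected 0.4815132748432255 slope [0.0187 0.0793]
top brass 45 [0.143  0.1464 0.0819] [351.2 171. ]
   at z 0.05 [0.1369 0.1457 0.05  ] 0.14572889574046555 0.35021828870107213
   at z 0.06 [0.1388 0.1459 0.06  ] 0.15122196525520112 0.40799288269304607
   at z 0.07 [0.1407 0.1461 0.07  ] 0.1571835828284314 0.4615529879955969
   at z 0.08 [0.1427 0.1464 0.08  ] 0.16356252278302255 0.5110686191108812
   at z 0.09 [0.1446 0.1466 0.09  ] 0.17031189982129405 0.5567646186748708
scene bar n 9 angle med 0.5067629975127317 b 0.14735598852845092 r 0.04027542952283679 0.17641135981106185 perp-corrected 0.4668384066182458 slope [ 0.5494 -0.0015]
scene brass 37 [0.1388 0.1491 0.0793] [286.5676 278.1892]
   at z 0.05 [0.1546 0.144  0.05  ] 0.16246446579787482 0.3128374525549671
   at z 0.06 [0.1492 0.1457 0.06  ] 0.16079015194310864 0.3824096876372911
   at z 0.07 [0.1438 0.1475 0.07  ] 0.15990819555471023 0.4530959361893011
   at z 0.08 [0.1384 0.1492 0.08  ] 0.15983171393066928 0.524206771764398
   at z 0.09 [0.133  0.1509 0.09  ] 0.1605618581084669 0.5950276224100882
grip [ 0.5267 -0.1939  0.117 ]
1
[-0.0061, -0.0947, -0.115, -0.0303, -0.2114, 0.0239]
[-0.0355, -0.1524, -0.7196, -0.0303, -0.2114, 0.0239]
[-0.0356, 0.0556, -0.7672, -0.0303, -0.2114, 0.0239]
-1
[-0.0061, -0.0947, -0.115, -0.0255, 0.2863, -0.0323]
[-0.0355, -0.1524, -0.7196, -0.0255, 0.2863, -0.0323]
[-0.0356, 0.0556, -0.7672, -0.0255, 0.2863, -0.0323]
```

Emit:
{"fn": "move_arm", "kwargs": {
  "targets": [-0.0355,-0.152,-0.72,-0.03,-0.2114,0.024,-0.0355,-0.152,-0.72,-0.03,-0.2114,0.024,-0.0355,-0.152,-0.72,-0.03,-0.2114,0.024,-0.0355,-0.152,-0.72,-0.03,-0.2114,0.024,-0.0355,-0.152,-0.72,-0.03,-0.2114,0.024,-0.0355,-0.152,-0.72,-0.03,-0.2114,0.024,-0.0355,-0.152,-0.72,-0.03,-0.2114,0.024,-0.0355,-0.152,-0.72,-0.03,-0.2114,0.024,-0.0355,-0.152,-0.72,-0.03,-0.2114,0.024,-0.0355,-0.152,-0.72,-0.03,-0.2114,0.024,-0.0355,-0.152,-0.72,-0.03,-0.2114,0.024,-0.0355,-0.152,-0.72,-0.03,-0.2114,0.024,-0.0355,-0.152,-0.72,-0.03,-0.2114,0.024,-0.0355,-0.152,-0.72,-0.03,-0.2114,0.024,-0.0355,-0.152,-0.72,-0.03,-0.2114,0.024,-0.0355,-0.152,-0.72,-0.03,-0.2114,0.024,-0.0355,-0.152,-0.72,-0.03,-0.2114,0.024,-0.0355,-0.152,-0.72,-0.03,-0.2114,0.024]
}}

```text
t: 12.67
position: [0.5266, -0.1925, 0.3968]
orientation: [0.545, -0.544, -0.451, 0.451]
force: [-0.8, -0.6, -0.2]
grip_width: 0.0551
```

```bash
python3 - <<'E'
from idx import *
print(r.sense()['q'],pose()[0],r.sense()['t'])
g=HG-.234*XC;x=YC;y=np.array([0,0,-1.]);R=Ro.from_matrix(np.c_[x,y,np.cross(x,y)])
show((g+[0,0,.12],R),(g+[0,0,.05],R),(g,R))
for n in('top','scene'):cam(n)
index()
c=load('scene');P,C,U=ok(c,(225,260,240,275));k=(C.max(1)<70)&(abs(P[:,2]-.118)<.012);print('pull',k.sum(),ch(P[k]).mean(0),ch(P[k]).min(0),ch(P[k]).max(0))
E
```

```text
[ 1.2825  0.5641 -1.4439  1.5558  0.5592  1.517   1.2095] [ 0.5266 -0.1925  0.3968] 12.6667
[-0.0017, 0.2131, 0.0019, -0.0002, 0.0004, 0.0]
[-0.0018, 0.3064, 0.0018, -0.0002, 0.0004, 0.0]
[-0.0018, 0.3731, 0.0017, -0.0002, 0.0004, 0.0]
top bar n 13 angle med 0.5071461260447804 b 0.14604324585939632 r 0.09806981169149523 0.18064713724070114 perp-corrected 0.48470082491834643 slope [-0.1707  0.11  ]
top brass 52 [0.1433 0.1462 0.0826] [351.2692 171.0577]
   at z 0.05 [0.137  0.1455 0.05  ] 0.1458261727466832 0.34997463309752447
   at z 0.06 [0.1389 0.1457 0.06  ] 0.15131624555769121 0.40772357910628065
   at z 0.07 [0.1408 0.146  0.07  ] 0.1572747828312108 0.46126458695226097
   at z 0.08 [0.1428 0.1462 0.08  ] 0.16365062203588632 0.5107667652045149
   at z 0.09 [0.1447 0.1464 0.09  ] 0.17039692633395573 0.5564540510428155
scene brass 37 [0.1392 0.1492 0.0789] [286.7027 278.1081]
   at z 0.05 [0.1548 0.1443 0.05  ] 0.16271720037245588 0.3123350924773416
   at z 0.06 [0.1494 0.146  0.06  ] 0.16103386734169944 0.3818010413601498
   at z 0.07 [0.144  0.1477 0.07  ] 0.16014174039303303 0.452386012139884
   at z 0.08 [0.1386 0.1494 0.08  ] 0.16005405040893694 0.523403814820478
   at z 0.09 [0.1332 0.1512 0.09  ] 0.160772113687713 0.594142696639059
pull 42 [0.2342 0.0049 0.0004] [ 0.2123 -0.0058 -0.0074] [0.259  0.0078 0.0071]
```

Emit:
{"fn": "move_arm", "kwargs": {
  "targets": [0,0.05,0.0018,0,0,0,0,0.1,0.0018,0,0,0,0,0.15,0.0018,0,0,0,0,0.2,0.0018,0,0,0,0,0.24,0.0018,0,0,0,0,0.28,0.0018,0,0,0,0,0.31,0.0018,0,0,0,0,0.34,0.0018,0,0,0,0,0.36,0.0018,0,0,0,0,0.373,0.0018,0,0,0,0,0.373,0.0018,0,0,0,0,0.373,0.0018,0,0,0]
}}

```text
t: 13.77
position: [0.5256, -0.1918, 0.1177]
orientation: [0.545, -0.544, -0.451, 0.451]
force: [0.4, -0.4, 0.9]
grip_width: 0.0555
```

Emit:
{"fn": "move_arm", "kwargs": {
  "targets": [0,0,0,0,0,0,0,0,0,0,0,0,0,0,0,0,0,0,0,0,0,0,0,0,0,0,0,0,0,0,0,0,0,0,0,0,0,0,0,0,0,0,0,0,0,0,0,0,0,0,0,0,0,0,0,0,0,0,0,0],
  "jaw": -1,
  "newtons": 25
}}

```text
t: 14.6
position: [0.5252, -0.1943, 0.1178]
orientation: [-0.545, 0.546, 0.449, -0.451]
force: [-0.9, -5.5, 1.5]
grip_width: 0.0156
```

```bash
python3 - <<'E'
from idx import *
s=r.sense();p,R0=pose();print(s['q'],p,s['grip_width'],s['force'],ch(p))
q=ch(p);rho=np.hypot(q[0],q[2]);a0=np.arctan2(q[2],q[0])
for a in np.linspace(0,.47,13)[1:]:
    t=HG+B@np.array([rho*np.cos(a+a0),q[1],rho*np.sin(a+a0)]);print(round(a,3),rel(t,R0).round(4))
E
```

```text
[ 1.13    0.8087 -1.1582  1.866   0.8574  1.0745  1.0012] [ 0.5252 -0.1943  0.1178] 0.015640709770793453 [-0.8941 -5.5105  1.5491] [ 0.2334 -0.0007  0.0008]
0.039 [-0.     -0.0122 -0.0003  0.      0.      0.    ]
0.078 [-0.0001 -0.0243 -0.001   0.      0.      0.    ]
0.118 [-0.0001 -0.0365 -0.0022  0.      0.      0.    ]
0.157 [-0.0002 -0.0485 -0.0039  0.      0.      0.    ]
0.196 [-0.0002 -0.0605 -0.0061  0.      0.      0.    ]
0.235 [-0.0002 -0.0724 -0.0087  0.      0.      0.    ]
0.274 [-0.0003 -0.0842 -0.0118  0.      0.      0.    ]
0.313 [-0.0003 -0.0959 -0.0154  0.      0.      0.    ]
0.352 [-0.0004 -0.1074 -0.0194  0.      0.      0.    ]
0.392 [-0.0004 -0.1187 -0.0238  0.      0.      0.    ]
0.431 [-0.0004 -0.1299 -0.0287  0.      0.      0.    ]
0.47 [-0.0005 -0.1408 -0.0341  0.      0.      0.    ]
```

Gripped: width is 15.6 mm against a 16 mm bar. Lifting along the arc.

Emit:
{"fn": "move_arm", "kwargs": {
  "targets": [0,-0.0061,-0.0001,0,0,0,0,-0.0122,-0.0003,0,0,0,0,-0.0183,-0.0006,0,0,0,0,-0.0243,-0.001,0,0,0,0,-0.0304,-0.0015,0,0,0,0,-0.0365,-0.0022,0,0,0,0,-0.0425,-0.003,0,0,0,0,-0.0485,-0.0039,0,0,0,0,-0.0545,-0.0049,0,0,0,0,-0.0605,-0.0061,0,0,0,0,-0.0724,-0.0087,0,0,0,0,-0.0842,-0.0118,0,0,0,0,-0.0959,-0.0154,0,0,0,0,-0.1074,-0.0194,0,0,0,0,-0.1187,-0.0238,0,0,0,0,-0.1299,-0.0287,0,0,0,0,-0.136,-0.0315,0,0,0,0,-0.1408,-0.0341,0,0,0,0,-0.1408,-0.0341,0,0,0,0,-0.1408,-0.0341,0,0,0]
}}

```text
t: 16.27
position: [0.5501, -0.1992, 0.2231]
orientation: [-0.545, 0.545, 0.449, -0.452]
force: [-2.8, -4.3, -5.5]
grip_width: 0.0158
```

```bash
cat > lid.py <<'E'
from idx import *
def lid():
    for nm,b in(('top',(335,480,100,250)),('scene',(120,300,220,350))):
        c=load(nm);P,C,U=ok(c,b);Q=ch(P);k=(abs(Q[:,1])<.12)&(Q[:,0]>.02)&(Q[:,0]<.2)&(C.max(1)-C.min(1)<30)&(C.min(1)>80)
        X=Q[k];
        k2=(abs(np.arctan2(X[:,2],X[:,0])-.5)<.25);X=X[k2]
        for _ in range(6):
            f=np.polyfit(X[:,0],X[:,2],1);e=X[:,2]-np.polyval(f,X[:,0]);X=X[abs(e)<max(.003,2*e.std())]
        print(nm,'lid n',len(X),'angle',np.arctan(f[0]),'top-surface offset at axis',f[1]*np.cos(np.arctan(f[0])),'rms',e.std())
E
python3 - <<'E'
from lid import *
s=r.sense();print(s['position'],s['grip_width'],s['force'],ch(s['position']),s['t'])
for n in('top','scene'):cam(n)
lid();index()
cv2.imwrite('pics/l1.png',np.vstack([cv2.resize(load('top')['color'][100:250,320:490],(680,600))[:,:680],])) 
im=load('scene')['color'][215:365,110:310];cv2.imwrite('pics/l2.png',cv2.resize(im,(800,600),interpolation=cv2.INTER_CUBIC))
E
```

```text
[ 0.5501 -0.1992  0.2231] 0.015828495520827515 [-2.7811 -4.271  -5.4588] [ 0.208  -0.0008  0.1061] 16.2667
top lid n 1481 angle 0.4759103584556052 top-surface offset at axis 0.002929584258887997 rms 0.001591720067616544
scene lid n 7560 angle 0.4724541907317048 top-surface offset at axis 0.0003232027546974037 rms 0.0015890023686147916
top bar n 15 angle med 0.5150550390052681 b 0.14635709305839278 r 0.054004792956295976 0.1817297515834011 perp-corrected 0.48879412192905913 slope [0.2625 0.0448]
top brass 53 [0.1433 0.1463 0.0821] [351.2453 171.0943]
   at z 0.05 [0.1371 0.1455 0.05  ] 0.14591697686746175 0.3497475032019276
   at z 0.06 [0.139  0.1458 0.06  ] 0.1514042547064838 0.4074725194196149
   at z 0.07 [0.1409 0.146  0.07  ] 0.15735991879281988 0.4609957011105737
   at z 0.08 [0.1429 0.1462 0.08  ] 0.16373286547272814 0.5104853142115882
   at z 0.09 [0.1448 0.1464 0.09  ] 0.1704763031142708 0.5561644532737545
scene bar n 59 angle med 0.4818799191330936 b 0.14722364628349174 r 0.025815679704273307 0.1443462001943698 perp-corrected 0.432708463746313 slope [ 0.5633 -0.0033]
scene brass 41 [0.1393 0.1484 0.0791] [286.3171 277.9756]
   at z 0.05 [0.155  0.1433 0.05  ] 0.1628793837000552 0.3120135849410063
   at z 0.06 [0.1496 0.1451 0.06  ] 0.16119027347526138 0.38141148585373313
   at z 0.07 [0.1442 0.1468 0.07  ] 0.16029163186842493 0.4519315941468269
   at z 0.08 [0.1388 0.1485 0.08  ] 0.1601967620975815 0.5228897886469002
   at z 0.09 [0.1334 0.1502 0.09  ] 0.1609070858649453 0.5935761211201032
```

View pics/l2.png

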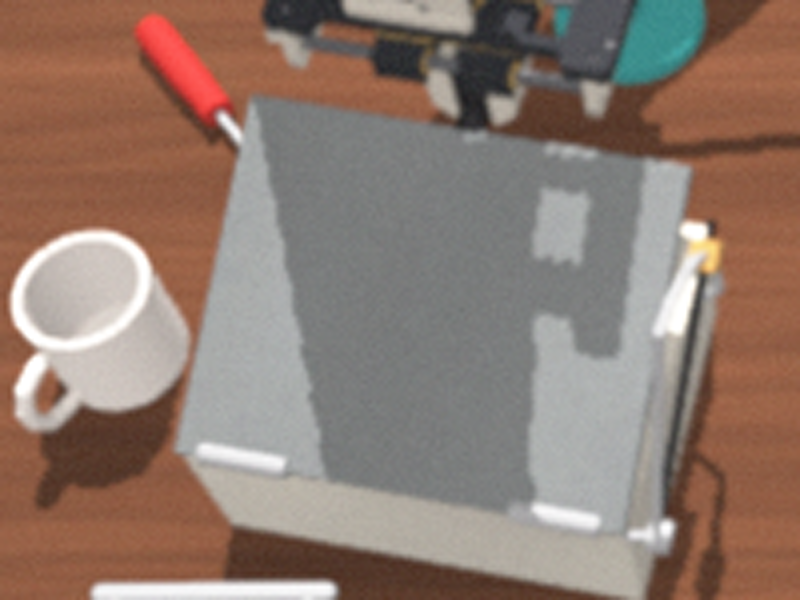

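The crop shows the lid raised and held, roughly parallel to the index bar at the right; the brass clamp is at (286,278) and the bar tip at (287,271) in full-image pixels. I'll average several frames and compare bar and brass directly to the lid's surface plane, which cancels calibration bias.

```bash
cat > avg.py <<'E'
from lid import *
def grab(n,N):
    L=[r.read_camera(n) for _ in range(N)];c=dict(L[0]);D=np.array([l['depth'] for l in L]);D=np.where(D>0,D,np.nan)
    with np.errstate(all='ignore'):
        import warnings;warnings.simplefilter('ignore');c['depth']=np.nan_to_num(np.nanmedian(D,0)).astype(np.float32)
    c['color']=np.mean([l['color'] for l in L],0).round().astype(np.uint8);np.savez(n+'.npz',**c)
def diff():
    for nm,b in(('top',(335,480,100,250)),('scene',(120,300,220,350))):
        c=load(nm);P,C,U=ok(c,b);Q=ch(P);k=(abs(Q[:,1])<.12)&(Q[:,0]>.02)&(Q[:,0]<.19)&(C.max(1)-C.min(1)<30)&(C.min(1)>70)
        X=Q[k];X=X[abs(np.arctan2(X[:,2],X[:,0])-.5)<.25]
        for _ in range(8):
            A=np.c_[X[:,:2],np.ones(len(X))];f=np.linalg.lstsq(A,X[:,2],rcond=None)[0];e=X[:,2]-A@f;X=X[abs(e)<max(.002,2*e.std())]
        al=np.arctan(f[0]);print(nm,'lid',len(X),'angle',al,'yslope',f[1],'z0',f[2],'rms',e.std())
        pd=(Q[:,2]-np.c_[Q[:,:2],np.ones(len(Q))]@f)*np.cos(al);rr=Q[:,0]*np.cos(al)+Q[:,2]*np.sin(al)
        k=(C.max(1)<75)&(abs(Q[:,1]-.147)<.008)&(rr>.03)&(rr<.19)&(abs(pd)<.02)
        for lo,hi in((.03,.07),(.07,.105),(.105,.145),(.164,.19)):
            j=k&(rr>lo)&(rr<hi)
            if j.sum():print('  bar',lo,hi,j.sum(),'d mm',np.round(1e3*np.median(pd[j]),2),'r',rr[j].mean().round(3),'b',Q[j,1].mean().round(4))
        j=(C[:,2]>120)&(C[:,2].astype(int)-C[:,0]>70)&(abs(Q[:,1]-.147)<.03)&(abs(pd)<.03)&(rr>.1)
        if j.sum(): print('  brass',j.sum(),'d mm pct10/50/90',np.round(1e3*np.percentile(pd[j],[10,50,90]),1),'r',np.percentile(rr[j],[5,50,95]).round(3))
E
python3 - <<'E'
from avg import *
grab('top',12);grab('scene',12);print(r.sense()['t'],pose()[0]);diff()
E
```

```text
17.5667 [ 0.55   -0.1991  0.2229]
top lid 3266 angle 0.4736525999212441 yslope 0.002012970669517893 z0 0.0032642616074270397 rms 0.0007696125607730917
  bar 0.03 0.07 2 d mm -0.81 r 0.057 b 0.1478
  bar 0.07 0.105 1 d mm -2.89 r 0.098 b 0.148
  bar 0.164 0.19 10 d mm 4.23 r 0.177 b 0.1461
  brass 53 d mm pct10/50/90 [-3.7  7.2  8.4] r [0.154 0.168 0.169]
scene lid 8568 angle 0.4724522149859363 yslope 0.0013143206181561145 z0 0.0003364307696305021 rms 0.0006848808743146307
  bar 0.03 0.07 14 d mm 0.45 r 0.053 b 0.1474
  bar 0.07 0.105 12 d mm 1.69 r 0.085 b 0.1472
  bar 0.105 0.145 11 d mm 3.0 r 0.121 b 0.1474
  brass 41 d mm pct10/50/90 [2.4 7.7 8.5] r [0.152 0.161 0.166]
```

The bar sits consistently above the lid's plane: 1.7 mm at r=85, 3.0 mm at r=121, 4.2 mm at r=177, and the brass face 3.2–3.7 mm in excess at r=161. The lid therefore needs about +0.025 rad, 5.8 mm along the arc.

Emit:
{"fn": "move_arm", "kwargs": {
  "targets": [0,-0.0023,-0.0012,0,0,0,0,-0.0046,-0.0024,0,0,0,0,-0.0069,-0.0036,0,0,0,0,-0.0069,-0.0036,0,0,0,0,-0.0069,-0.0036,0,0,0,0,-0.0069,-0.0036,0,0,0]
}}

```text
t: 18.07
position: [0.5526, -0.1996, 0.228]
orientation: [-0.545, 0.545, 0.449, -0.452]
force: [-1.3, -3.5, -6.8]
grip_width: 0.0158
```

```bash
python3 - <<'E'
from avg import *
grab('top',12);grab('scene',12);s=r.sense();print(s['t'],s['position'],s['force'],s['grip_width'],s['wrist_torque']);diff()
p,d=axis((175,224,195,222),(415,462,220,240))
d=d if d[1]<0 else -d
print('pt',p,'h,t',np.arctan2(d[1],d[0]),-np.arcsin(d[2]));lampfit((150,300,185,240),(370,500,220,300))
cv2.imwrite('pics/f_top.png',load('top')['color'])
E
```

```text
19.2667 [ 0.5527 -0.1996  0.2281] [ 0.501  -3.6445 -6.878 ] 0.015583293458224559 [-0.7291  0.1989 -0.0879]
top lid 3101 angle 0.49932628111338845 yslope 0.002562150564376229 z0 0.003105333186781107 rms 0.0007563598614104314
  bar 0.03 0.07 2 d mm -1.86 r 0.057 b 0.1479
  bar 0.07 0.105 1 d mm -4.66 r 0.099 b 0.148
  bar 0.164 0.19 10 d mm -0.35 r 0.177 b 0.1461
  brass 53 d mm pct10/50/90 [-7.4  2.8  4.2] r [0.154 0.168 0.17 ]
scene lid 8603 angle 0.49817469767115413 yslope 0.001328347805587596 z0 0.0002151796616845864 rms 0.0006865536926158003
  bar 0.03 0.07 13 d mm 0.07 r 0.05 b 0.1474
  bar 0.07 0.105 13 d mm -0.37 r 0.088 b 0.1472
  bar 0.105 0.145 11 d mm -0.17 r 0.121 b 0.1474
  brass 41 d mm pct10/50/90 [-2.3  3.7  4.6] r [0.152 0.161 0.166]
top 176 219 44 rms px 0.09737778068472658
scene 417 459 43 rms px 0.15092354020565946
pt [0.5369 0.2029 0.1884] h,t -1.5368872142960543 0.23811695796547874
handle top 254 [0.5331 0.281  0.2137] [-0.0406  0.9694  0.2422] ends [0.5352 0.2324 0.2015] [0.531  0.3328 0.2266]
 foot n 521 ((0.5242185592651367, 0.30368873476982117), 0.1554877758026123)
 head 878 [0.5335 0.1907 0.2066] [0.4949 0.1536 0.1564] [0.578  0.2307 0.2194]
handle scene 141 [0.536  0.2835 0.2114] [ 0.035  -0.9713 -0.2355] ends [0.5343 0.3302 0.2227] [0.5376 0.2371 0.2001]
 foot n 1243 ((0.45803728699684143, 0.34493812918663025), 0.21537509560585022)
 head 847 [0.5489 0.1924 0.2005] [0.4943 0.1538 0.156 ] [0.5788 0.2342 0.216 ]
```

View pics/f_top.png

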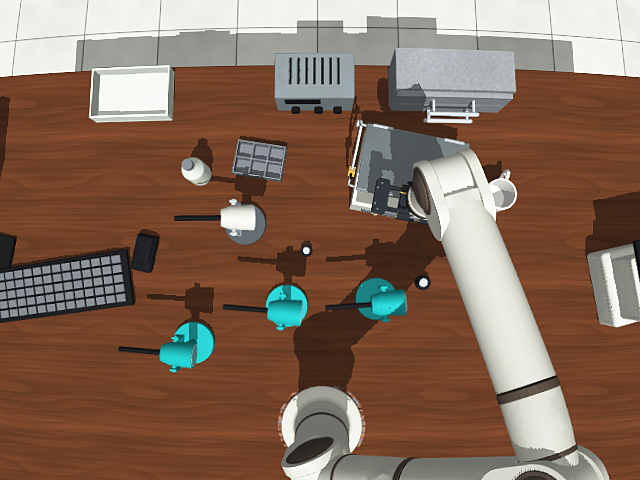

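The top view shows the lid held half-open by the gripper near (395,200), the lamp aimed along row ~217 at the chamber front, and the bystanders where they started. All checks agree, so I'm handing in.

```bash
python3 -c "
from rig import r
print(r.sign_off())"
```

```text
the job is handed in; nothing more can be done
None
```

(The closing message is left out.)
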